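# Push the tipped-out parts bins shut

### The job

Two of the five clear bins in the tilt-bin rack have been left tipped out. Push each of them back with the fingertips until it is fully shut, flush with the others; push gently and do not grip the bins. Leave the shut bins shut and the things lying on the bench where they are.

Things in the scene. Friction and masses are not known exactly. Their poses are not given: they have to be found in the camera images.
- rack: Tilt-bin rack: grey open-fronted housing, 133 deep (its x), 600 wide (its y), 164 high, fixed on the bench. Origin: centre of its underside. Its +x points from the open front to the back: bins are shut by pushing along +x. Front plane at rack x = -66.5. Five equal clear bins in it, centred at rack y = +-236.8, +-118.4 and 0, their letters in any order. All mm.
- bin_a (a joint): Tilt of clear bin A (rad): 0 = shut, front upright and flush; grows as its top tips out of the rack's front; stop at 0.82. Hinge line along the rack's y, at rack x = -60.5 mm, z = 10 mm. Bin 111 mm wide, front wall 150 mm tall, 3 mm thick, its outer face 6 mm in front of the hinge line. It stays at any angle; 1 to 2 N at the lip moves it; the shut stop is slightly springy.
- lip_a (a point): Middle of the front edge of bin A's finger lip, a clear ledge 80 mm wide and 4 mm thick standing 12 mm out from the front wall near its top. Turns with the bin; shut, it is 18 mm in front of the hinge line and 140 mm above it (rack x = -78.5 mm, z = 150 mm).
- bin_b (a joint): Tilt of clear bin B (rad): 0 = shut, front upright and flush; grows as its top tips out of the rack's front; stop at 0.82. Hinge line along the rack's y, at rack x = -60.5 mm, z = 10 mm. Bin 111 mm wide, front wall 150 mm tall, 3 mm thick, its outer face 6 mm in front of the hinge line. It stays at any angle; 1 to 2 N at the lip moves it; the shut stop is slightly springy.
- lip_b (a point): Middle of the front edge of bin B's finger lip, a clear ledge 80 mm wide and 4 mm thick standing 12 mm out from the front wall near its top. Turns with the bin; shut, it is 18 mm in front of the hinge line and 140 mm above it (rack x = -78.5 mm, z = 150 mm).
- bin_c (a joint): Tilt of clear bin C (rad): 0 = shut, front upright and flush; grows as its top tips out of the rack's front; stop at 0.82. Hinge line along the rack's y, at rack x = -60.5 mm, z = 10 mm. Bin 111 mm wide, front wall 150 mm tall, 3 mm thick, its outer face 6 mm in front of the hinge line. It stays at any angle; 1 to 2 N at the lip moves it; the shut stop is slightly springy.
- lip_c (a point): Middle of the front edge of bin C's finger lip, a clear ledge 80 mm wide and 4 mm thick standing 12 mm out from the front wall near its top. Turns with the bin; shut, it is 18 mm in front of the hinge line and 140 mm above it (rack x = -78.5 mm, z = 150 mm).
- bin_d (a joint): Tilt of clear bin D (rad): 0 = shut, front upright and flush; grows as its top tips out of the rack's front; stop at 0.82. Hinge line along the rack's y, at rack x = -60.5 mm, z = 10 mm. Bin 111 mm wide, front wall 150 mm tall, 3 mm thick, its outer face 6 mm in front of the hinge line. It stays at any angle; 1 to 2 N at the lip moves it; the shut stop is slightly springy.
- lip_d (a point): Middle of the front edge of bin D's finger lip, a clear ledge 80 mm wide and 4 mm thick standing 12 mm out from the front wall near its top. Turns with the bin; shut, it is 18 mm in front of the hinge line and 140 mm above it (rack x = -78.5 mm, z = 150 mm).
- bin_e (a joint): Tilt of clear bin E (rad): 0 = shut, front upright and flush; grows as its top tips out of the rack's front; stop at 0.82. Hinge line along the rack's y, at rack x = -60.5 mm, z = 10 mm. Bin 111 mm wide, front wall 150 mm tall, 3 mm thick, its outer face 6 mm in front of the hinge line. It stays at any angle; 1 to 2 N at the lip moves it; the shut stop is slightly springy.
- lip_e (a point): Middle of the front edge of bin E's finger lip, a clear ledge 80 mm wide and 4 mm thick standing 12 mm out from the front wall near its top. Turns with the bin; shut, it is 18 mm in front of the hinge line and 140 mm above it (rack x = -78.5 mm, z = 150 mm).
- meter: Yellow multimeter lying on its back on the bench, 88 x 186 x 42 mm; origin at the centre of its underside, long side along its y. Bystander.
- bottle: Small white plastic bottle with cap, 44 mm across, 75 mm tall, upright; origin at the centre of its underside. Bystander.
- spool: Solder spool with white flanges standing on one flange, 58 mm across, 40 mm tall; origin at the centre of its underside. Bystander.
- screwdriver: Screwdriver with a black handle lying on the bench, 170 mm long along its x (handle to -x); origin under its middle. Bystander.

How it is judged:
By the outcome, as a careful person would: the job done as asked, in the order asked, and still so for the second after the job is handed in, with the robot touching nothing.
It also fails if it takes over 48 s, if anything falls off the work surface, if the arm or the gripper's body presses on something with over 40 N, if the wrist force passes 120 N, or if a joint passes its speed limit or range.

### The arm

A 7-joint arm with a two-finger parallel gripper is mounted at the origin on the work surface. World frame = base frame: x ahead of the robot, y to its left, z up, the work surface at z = 0. Lengths are in m, angles in rad, forces in N, time in s.
With the tool pointing down it reaches from about 0.4 to 0.85 m from the base axis. Payload 10.4 kg.
Tool frame: the origin (TCP) lies at the very end of the fingers, on their centre line; the grasp point (between the pads) lies 19 mm behind it; z points along the fingers, y is the line along which they close (so a half turn about z gives the same grasp; the last joint's range is limited). The gripper opens to 87 mm and grips with 3 to 60 N. Pads are 19 mm wide; open, the fingers measure 117 mm over their backs; the gripper's body (75 mm by 190 mm) begins 51 mm behind the grasp point.
Start: joints at [-1.19, 0.332, -0.065, 1.46, 0.022, 1.35, -0.088], TCP at [0.246, 0.575, 0.223] pointing down, gripper open.
Joint ranges: [-2.6, 2.6], [-0.5, 2.12], [-1.47, 1.34], [0.16, 2.42], [-1.27, 4.41], [0.06, 2.06], [-2.6, 2.6]. Speed limits (rad/s): [2.22, 2.22, 2.79, 2.79, 3.14, 3.14, 3.14].

### API

Orientations are given as a unit quaternion [x, y, z, w].
In Python, from bench import * gives the robot as it stands.
- The arm moves only by the tool carry_out, never from a script. Its argument "deltas" is a list of rows, each an object with "hand": the finger opening in mm, from 0 to 87; "dp": the shift along the tool's x, y, z each as a share of 250 mm, from -1 to 1, a list of three; "spin": the turn about the tool's z as a share of pi rad, from -1 to 1. In form: [{"hand": hand, "dp": [dx, dy, dz], "spin": spin}, ...]. A call has 1 to 20 rows; each row is the pose to reach, as a shift and turn from the pose commanded when the call began, along the tool's axes at that moment, turning the shorter way round; what a row does not reach only later rows make up. A row lasts 1/10 s, in which the tool goes at most 50 mm and 8.59 degrees, less where a joint would pass 70% of its speed; a pose out of reach is approached as far as the arm can. A call with a number of a shift or a turn outside -1 to 1 is refused whole. A call with a gripper value outside its range is refused whole. The fingers move at their own pace and stop on an object; "force" is the grip in N (left out, the last holds). Time passes only in rows, so rows that repeat a pose let the fingers close. It gives the time, the measured TCP pose, the force, the opening and the grip force at its end, in the units of the state.
- read_state(): the state, without advancing time (a new reading comes with each control period).
- camera(name): name is "side" or "top"; returns the picture (480x640x3 uint8, red, green, blue); there is no depth.
- get_calibration(name): a dict with "fx", "fy", "cx", "cy" (pixels), "k1" (the pictures are not rectified: a ray, as slopes to the right and down, at radius r is drawn at 1 + k1 r^2 times it, then the intrinsics apply), "R" (3x3) and "t" (3): a world point X has camera coordinates R X + t. Camera axes: x right, y down, z forward; pixel columns grow to the right and rows downward; lengths in m; the calibration is good to about 2 mm. A picture is of the moment at which its call begins. get_calibration takes no time and is no camera call.
- close_job(): hands the job in; it is judged then, once.
The state is a dict: "time": time; "joint_positions": joint angles; "joint_vel": joint speeds; "joint_torque": joint torques, N m; "ee_pos": TCP position; "eef_rot": TCP orientation; "ft_force": force on the tool from outside, world axes, zero at the start; "torque": the same for the moment, N m; "width": finger opening in m; "grip_force": force on a finger pad.
Only numpy, scipy, OpenCV 4.12 (cv2) and the standard library are available. Lean on these libraries where they do the work, as an engineer would, in place of code of your own. Each camera call takes 0.05 s, during which the arm holds its last target. There are 200 camera calls.

## Working session

There is one attempt and no reset: what is moved stays moved. The work goes in short steps, Python scripts to look and compute and a tool call to move; the robot and the scene stay as the last step left them, time stands still between calls to the robot, and variables do not carry over. Pictures are saved under pics/ and viewed, at most 10 in all, crops included, and the job is handed in when it is done.

Besides the shell and the picture viewer there is one more tool, called after "Emit:" as name([rows], argument=value, ...), one row to a line, values as JSON. carry_out: Moves the arm, as the interface text tells. Its arguments: {"type":"object","properties":{"deltas":{"type":"array","items":{"type":"object","properties":{"hand":{"type":"number"},"dp":{"type":"array","items":{"type":"number","minimum":-1,"maximum":1}},"spin":{"type":"number","minimum":-1,"maximum":1}}}},"force":{"type":"number"}},"required":["deltas"]}

```bash
mkdir -p pics; python3 - <<'E'
from bench import *
import cv2
for n in("side","top"):
    cv2.imwrite(f"pics/{n}0.png",camera(n)[:,:,::-1]); c=get_calibration(n); print(n,c)
s=read_state();print(s["time"],s["ee_pos"],s["eef_rot"],s["ft_force"])
E
```

```text
side {'fx': 593.4779534316913, 'fy': 593.4779534316913, 'cx': 326.27056397103075, 'cy': 239.46586420198884, 'k1': -0.08356813360262463, 'R': array([[ 0.75136567, -0.65988109, -0.00256505],
       [-0.41741186, -0.47226317, -0.77635999],
       [ 0.5110939 ,  0.58440092, -0.63028453]]), 't': array([-0.34633011,  0.31753674,  1.30577278])}
top {'fx': 467.7828328938208, 'fy': 467.7828328938208, 'cx': 313.02693873084104, 'cy': 232.2296021017928, 'k1': 0.015053349290714512, 'R': array([[ 0.01963567, -0.9997367 ,  0.01187283],
       [-0.98152837, -0.02153567, -0.19010069],
       [ 0.19030633, -0.00792076, -0.9816928 ]]), 't': array([0.0418034 , 0.52656351, 0.97727323])}
0.1 [0.2454456 0.5744089 0.221836 ] [ 2.00526082e-01  9.79688156e-01 -6.32276490e-04 -9.07474296e-05] [-0.24781256  0.49934772 -0.41989514]
```

View pics/side0.png

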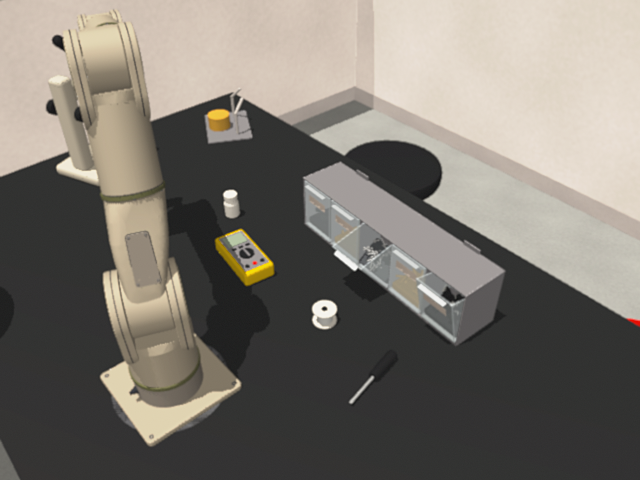

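View pics/top0.png

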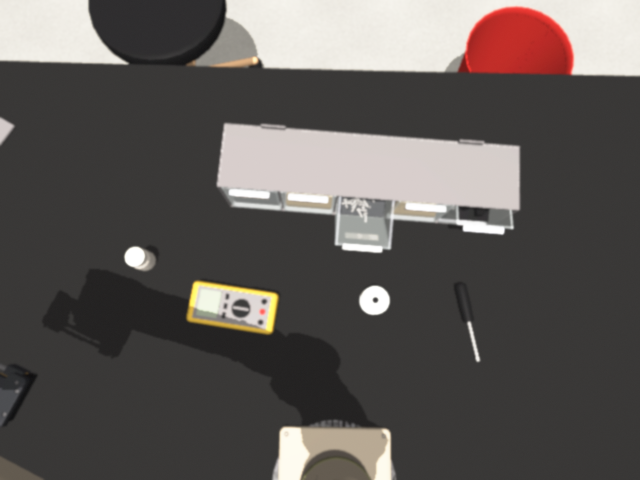

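The top view shows the middle bin well out (lip at about 362,248) and the rightmost bin slightly out (lip at about 484,230). The other lips line up at rows 193, 198 and 208. The housing's top corners are near (225,124), (520,145), (519,208) and (218,187). I'll enlarge the crop to read these more closely.

```bash
python3 - <<'E'
import cv2
a=cv2.imread("pics/top0.png")[115:260,210:530]
cv2.imwrite("pics/c1.png",cv2.resize(a,None,fx=2.5,fy=2.5,interpolation=cv2.INTER_CUBIC))
E
cat > h.py <<'E'
import numpy as np, cv2
from bench import *
def ray(n,px,z):
    c=get_calibration(n)
    K=np.array([[c["fx"],0,c["cx"]],[0,c["fy"],c["cy"]],[0,0,1]])
    u=cv2.undistortPoints(np.array(px,float).reshape(-1,1,2),K,np.array([c["k1"],0,0,0,0.]))[:,0]
    d=np.c_[u,np.ones(len(u))]@c["R"]; o=-c["R"].T@c["t"]
    return o+d*((z-o[2])/d[:,2])[:,None]
E
python3 - <<'E'
from h import *
print(ray("top",[(225,124),(520,145),(519,208),(218,187)],.164))
E
```

```text
[[ 0.72364495  0.236951    0.164     ]
 [ 0.69270195 -0.3620593   0.164     ]
 [ 0.56114379 -0.3517967   0.164     ]
 [ 0.59058927  0.24352908  0.164     ]]
```

View pics/c1.png

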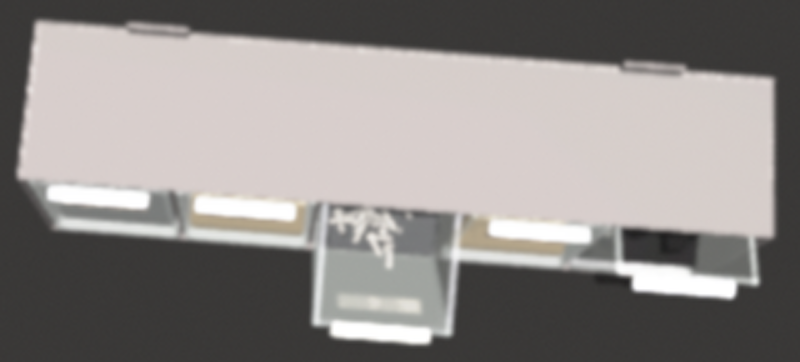

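```bash
cat >> h.py <<'E'
xr=np.array([.9988,-.0495]); yr=np.array([.0495,.9988]); C=np.array([.6420,-.0583])
def lip(px,n="top"):  # tilt whose lip plane/height agrees with the ray
    f=lambda th:(-78.5e-3+.018+(-.018*np.cos(th)-.140*np.sin(th)) -.0, .010+.140*np.cos(th)-.018*np.sin(th))
    best=None
    for th in np.linspace(-.05,.85,901):
        x,z=f(th); P=ray(n,[px],z)[0]; u=(P[:2]-C)@xr; e=abs(u-x)
        if best is None or e<best[0]: best=(e,th,P,u,(P[:2]-C)@yr)
    return best
def tool():
    from scipy.spatial.transform import Rotation as R
    s=read_state(); return s,R.from_quat(s["eef_rot"]).as_matrix()
def goto(u,v,z):  # dp to rack-frame target
    s,M=tool(); p=np.r_[C+u*xr+v*yr,z]; yaw=np.arctan2(*(M[:2,1][::-1]))-np.arctan2(yr[1],yr[0])
    return p, M.T@(p-s["ee_pos"])/.25, yaw/np.pi
E
python3 - <<'E'
from h import *
for c in [(98,206),(245,218),(380.5,341),(539,241),(683,294)]:
    print(lip((c[0]/2.5+210-.3,c[1]/2.5+115-.3)))
print(goto(-.19,0,.22)); print(goto(-.19,0,.11))
E
```

```text
(np.float64(4.073322691014458e-05), np.float64(0.0020000000000000018), array([0.57514834, 0.18347366, 0.14996372]), np.float64(-0.07873923058643523), np.float64(0.23817437191672503))
(np.float64(2.744867021477193e-05), np.float64(0.010999999999999996), array([0.56796947, 0.0654301 , 0.14979353]), np.float64(-0.0800663286247167), np.float64(0.11991710790795823))
(np.float64(4.6912402535570497e-05), np.float64(0.703), array([ 0.4775013 , -0.04841663,  0.10516969]), np.float64(-0.16479052571180375), np.float64(0.0017288280286348427))Traceback (most recent call last):
  File "<stdin>", line 3, in <module>
  File "h.py", line 14, in lip
    x,z=f(th); P=ray(n,[px],z)[0]; u=(P[:2]-C)@xr; e=abs(u-x)
                 ~~~^^^^^^^^^^
  File "h.py", line 4, in ray
    c=get_calibration(n)
ValueError: time passes only in moves, steps and waits
```

```bash
sed -i 's/^    c=get_calibration(n)/    c=cal(n)/; 2a import functools\ncal=functools.lru_cache(get_calibration)' h.py; python3 - <<'E'
from h import *
for c in [(539,241),(683,294)]:
    print(lip((c[0]/2.5+210-.3,c[1]/2.5+115-.3))[1:])
print(goto(-.19,0,.22)); print(goto(-.19,0,.10)); print(read_state()["time"])
E
```

```text
(np.float64(0.024999999999999994), array([ 0.55435264, -0.17035426,  0.1495063 ]), np.float64(-0.08199549787450751), np.float64(-0.11625834231247839))
(np.float64(0.269), array([ 0.51548012, -0.28718045,  0.14018138]), np.float64(-0.11503847322232723), np.float64(-0.23486852816663709))
(array([ 0.452228, -0.048895,  0.22    ]), array([-1.74020987, -1.96771217,  0.00998521]), np.float64(-0.11276794181515294))
(array([ 0.452228, -0.048895,  0.1     ]), array([-1.7401735 , -1.96710004,  0.48998482]), np.float64(-0.11276794181515294))
0.1
```

Emit:
carry_out([
  {"hand":0,"dp":[-0.87,-0.98,0],"spin":-0.113},
  {"hand":0,"dp":[-0.87,-0.98,0],"spin":-0.113},
  {"hand":0,"dp":[-0.87,-0.98,0],"spin":-0.113},
  {"hand":0,"dp":[-0.87,-0.98,0],"spin":-0.113},
  {"hand":0,"dp":[-0.87,-0.98,0],"spin":-0.113},
  {"hand":0,"dp":[-0.87,-0.98,0],"spin":-0.113},
  {"hand":0,"dp":[-0.87,-0.98,0],"spin":-0.113},
  {"hand":0,"dp":[-0.87,-0.98,0],"spin":-0.113},
  {"hand":0,"dp":[-0.87,-0.98,0],"spin":-0.113},
  {"hand":0,"dp":[-0.87,-0.98,0],"spin":-0.113},
])

```text
time: 1.1
ee_pos: [0.3487, 0.2651, 0.2224]
eef_rot: [0.024, 1.0, 0.0, -0.0]
ft_force: [-1.0, 0.2, 0.3]
width: 0.0151
grip_force: 0.0
```

```bash
python3 - <<'E'
from h import *
print(tool()); print(goto(-.19,0,.22)); print(goto(-.19,0,.10))
E
```

```text
({'time': 1.1, 'joint_positions': array([-0.8438122 , -0.08656975,  0.08478646,  1.92690483,  0.00739474,
        1.30104758,  0.76236395]), 'joint_vel': array([-0.00687932,  0.00464418, -0.00449736, -0.00381428,  0.0019613 ,
        0.00061413,  0.00194661]), 'joint_torque': array([ 7.56333824e-01, -3.25894260e+01,  9.20708058e-02, -3.83584642e+01,
        4.62914666e-02,  1.04147131e-01,  3.73610237e-03]), 'ee_pos': array([0.34874551, 0.26509813, 0.22243881]), 'eef_rot': array([ 2.35574773e-02,  9.99722478e-01,  3.64309232e-05, -1.01430125e-04]), 'ft_force': array([-1.01869525,  0.16779213,  0.25446734]), 'torque': array([0.05816674, 0.01171496, 0.0389377 ]), 'grip_force': 0.0, 'width': 0.015096993584698576}, array([[-9.98890070e-01,  4.71018866e-02, -2.01087510e-04],
       [ 4.71018719e-02,  9.98890088e-01,  7.76205013e-05],
       [ 2.04520393e-04,  6.80627498e-05, -9.99999977e-01]]))
(array([ 0.452228, -0.048895,  0.22    ]), array([-0.47263117, -1.23508229,  0.0095745 ]), np.float64(0.0007638276296739704))
(array([ 0.452228, -0.048895,  0.1     ]), array([-0.47272934, -1.23511496,  0.48957449]), np.float64(0.0007638276296739704))
```

Emit:
carry_out([
  {"hand":0,"dp":[-0.44,-1,0.2]},
  {"hand":0,"dp":[-0.44,-1,0.2]},
  {"hand":0,"dp":[-0.44,-1,0.2]},
  {"hand":0,"dp":[-0.44,-1,0.2]},
  {"hand":0,"dp":[-0.44,-1,0.2]},
  {"hand":0,"dp":[-0.44,-1,0.2]},
  {"hand":0,"dp":[-0.44,-1,0.2]},
  {"hand":0,"dp":[-0.44,-1,0.2]},
])

```text
schema error: expected keys hand, dp, spin
```

```bash
python3 - <<'E'
from h import *
print(tool()[0]["ee_pos"]); print(goto(-.19,0,.095)); print(goto(-.0785,0,.115))
E
```

```text
[0.34874551 0.26509813 0.22243881]
(array([ 0.452228, -0.048895,  0.095   ]), array([-0.47273343, -1.23511632,  0.50957449]), np.float64(0.0007638276296739704))
(array([ 0.5635942 , -0.05441425,  0.115     ]), array([-0.9187273 , -1.23618114,  0.4294832 ]), np.float64(0.0007638276296739704))
```

Emit:
carry_out([
  {"hand":0,"dp":[-0.44,-1,0.2],"spin":0},
  {"hand":0,"dp":[-0.44,-1,0.2],"spin":0},
  {"hand":0,"dp":[-0.44,-1,0.2],"spin":0},
  {"hand":0,"dp":[-0.44,-1,0.2],"spin":0},
  {"hand":0,"dp":[-0.44,-1,0.2],"spin":0},
  {"hand":0,"dp":[-0.44,-1,0.2],"spin":0},
  {"hand":0,"dp":[-0.44,-1,0.2],"spin":0},
  {"hand":0,"dp":[-0.44,-1,0.2],"spin":0},
])

```text
time: 1.9
ee_pos: [0.447, 0.01, 0.1723]
eef_rot: [0.024, 1.0, -0.0, -0.0]
ft_force: [-0.3, 0.8, -0.1]
width: 0.0008
grip_force: 0.0
```

```bash
python3 - <<'E'
from h import *
print(tool()[0]["ee_pos"]); print(goto(-.19,0,.095)); print(goto(-.0785,0,.115))
E
```

```text
[0.44703127 0.00996156 0.1722752 ]
(array([ 0.452228, -0.048895,  0.095   ]), array([-0.03230502, -0.23406434,  0.30914591]), np.float64(0.00045595910835752085))
(array([ 0.5635942 , -0.05441425,  0.115     ]), array([-0.47825758, -0.23472666,  0.22882057]), np.float64(0.00045595910835752085))
```

Emit:
carry_out([
  {"hand":0,"dp":[-0.03,-0.235,0.2],"spin":0},
  {"hand":0,"dp":[-0.03,-0.235,0.31],"spin":0},
  {"hand":0,"dp":[-0.05,-0.235,0.31],"spin":0},
  {"hand":0,"dp":[-0.08,-0.235,0.31],"spin":0},
  {"hand":0,"dp":[-0.11,-0.235,0.31],"spin":0},
  {"hand":0,"dp":[-0.14,-0.235,0.3],"spin":0},
  {"hand":0,"dp":[-0.17,-0.235,0.29],"spin":0},
  {"hand":0,"dp":[-0.2,-0.235,0.27],"spin":0},
  {"hand":0,"dp":[-0.23,-0.235,0.25],"spin":0},
  {"hand":0,"dp":[-0.26,-0.235,0.23],"spin":0},
  {"hand":0,"dp":[-0.29,-0.235,0.22],"spin":0},
  {"hand":0,"dp":[-0.32,-0.235,0.21],"spin":0},
  {"hand":0,"dp":[-0.35,-0.235,0.2],"spin":0},
  {"hand":0,"dp":[-0.38,-0.235,0.2],"spin":0},
  {"hand":0,"dp":[-0.4,-0.235,0.2],"spin":0},
  {"hand":0,"dp":[-0.41,-0.235,0.2],"spin":0},
  {"hand":0,"dp":[-0.42,-0.235,0.2],"spin":0},
])

```text
time: 3.6
ee_pos: [0.549, -0.0549, 0.1223]
eef_rot: [0.024, 1.0, -0.0, -0.0]
ft_force: [-0.2, -0.8, 0.6]
width: 0.0005
grip_force: 0.1
```

```bash
python3 - <<'E'
from h import *
print(tool()[0]["ee_pos"]); print(goto(-.088,0,.122))
t=camera("top")[115:260,210:530,::-1]; s=camera("side")[150:350,290:520,::-1]
a=cv2.resize(t,None,fx=2.5,fy=2.5,interpolation=2)
cv2.imwrite("pics/t1.png",a); cv2.imwrite("pics/s1.png",cv2.resize(s,None,fx=3,fy=3,interpolation=2))
E
```

```text
[ 0.5490148  -0.05491886  0.1223059 ]
(array([ 0.5541056, -0.053944 ,  0.122    ]), array([-0.02014865,  0.00489071,  0.00121486]), np.float64(0.00018873253114014542))
```

View pics/s1.png

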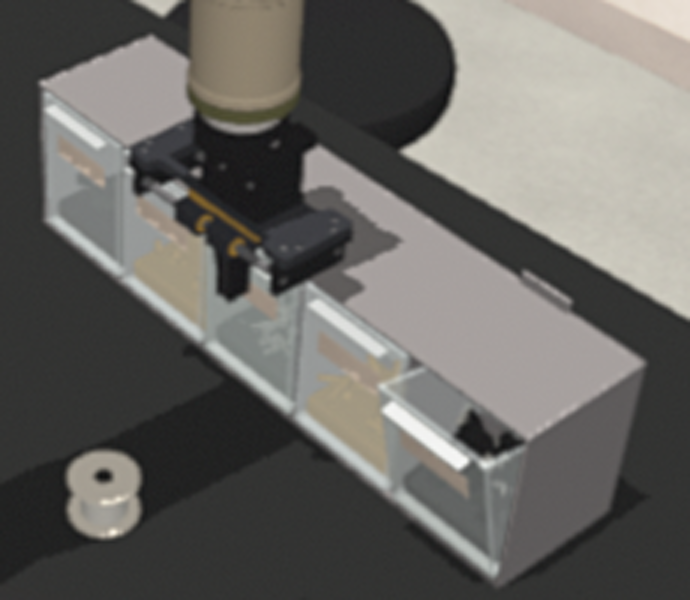

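The side view shows the middle bin nearly shut, with the fingers on its lip. I'll press in small steps until the stop shows as a force.

Emit:
carry_out([
  {"hand":0,"dp":[-0.006,0,0],"spin":0},
  {"hand":0,"dp":[-0.012,0,0],"spin":0},
  {"hand":0,"dp":[-0.018,0,0],"spin":0},
  {"hand":0,"dp":[-0.018,0,0],"spin":0},
])

```text
time: 4.1
ee_pos: [0.5529, -0.055, 0.1224]
eef_rot: [0.024, 1.0, 0.0, -0.001]
ft_force: [-4.2, 0.7, 2.5]
width: 0.0007
grip_force: 2.3
```

Emit:
carry_out([
  {"hand":0,"dp":[-0.004,0,0],"spin":0},
  {"hand":0,"dp":[-0.004,0,0],"spin":0},
])

```text
time: 4.3
ee_pos: [0.5531, -0.055, 0.1223]
eef_rot: [0.024, 1.0, 0.0, -0.002]
ft_force: [-9.7, 1.2, 6.6]
width: 0.0004
grip_force: 5.0
```

Emit:
carry_out([
  {"hand":0,"dp":[0.02,0,0],"spin":0},
  {"hand":0,"dp":[0.1,0,0],"spin":0},
  {"hand":0,"dp":[0.28,0,0],"spin":0},
  {"hand":0,"dp":[0.28,-0.2,0],"spin":0},
  {"hand":0,"dp":[0.28,-0.4,0],"spin":0},
  {"hand":0,"dp":[0.28,-0.6,0],"spin":0},
  {"hand":0,"dp":[0.28,-0.8,0],"spin":0},
  {"hand":0,"dp":[0.28,-0.94,0],"spin":0},
  {"hand":0,"dp":[0.28,-0.94,0],"spin":0},
  {"hand":0,"dp":[0.28,-0.94,0],"spin":0},
])

```text
time: 5.3
ee_pos: [0.4729, -0.2871, 0.1224]
eef_rot: [0.025, 1.0, -0.0, 0.0]
ft_force: [0.2, 0.8, -0.3]
width: 0.0007
grip_force: 0.0
```

```bash
python3 - <<'E'
from h import *
print(tool()[0]["ee_pos"]); print(goto(-.125,-.2368,.117));print(goto(-.088,-.2368,.122))
t=camera("top")[115:260,210:530,::-1]
cv2.imwrite("pics/t2.png",cv2.resize(t,None,fx=2.5,fy=2.5,interpolation=2))
E
```

```text
[ 0.47290998 -0.28706157  0.12238708]
(array([ 0.5054284 , -0.28862834,  0.117     ]), array([-0.1302213 ,  0.00032106,  0.02156567]), np.float64(-0.00033153296969041016))
(array([ 0.542384  , -0.29045984,  0.122     ]), array([-0.27822772,  0.00046932,  0.00158545]), np.float64(-0.00033153296969041016))
```

View pics/t2.png

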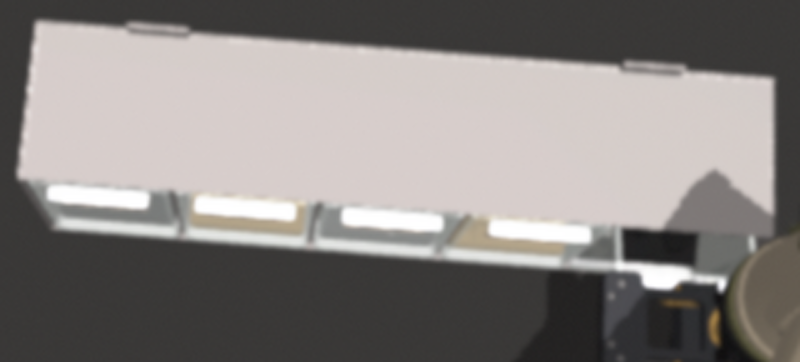

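The middle bin's lip, at crop (392,219), is now in line with its neighbours. Next I'll push the right bin.

Emit:
carry_out([
  {"hand":0,"dp":[-0.05,0,0.02],"spin":0},
  {"hand":0,"dp":[-0.1,0,0.02],"spin":0},
  {"hand":0,"dp":[-0.13,0,0.02],"spin":0},
  {"hand":0,"dp":[-0.155,0,0.015],"spin":0},
  {"hand":0,"dp":[-0.18,0,0.01],"spin":0},
  {"hand":0,"dp":[-0.2,0,0],"spin":0},
  {"hand":0,"dp":[-0.22,0,0],"spin":0},
  {"hand":0,"dp":[-0.235,0,0],"spin":0},
  {"hand":0,"dp":[-0.245,0,0],"spin":0},
  {"hand":0,"dp":[-0.25,0,0],"spin":0},
])

```text
time: 6.35
ee_pos: [0.5356, -0.2895, 0.1224]
eef_rot: [0.024, 1.0, 0.0, -0.0]
ft_force: [-0.5, 0.2, 0.5]
width: 0.0006
grip_force: 0.2
```

Emit:
carry_out([
  {"hand":0,"dp":[-0.004,0,0],"spin":0},
  {"hand":0,"dp":[-0.008,0,0],"spin":0},
  {"hand":0,"dp":[-0.008,0,0],"spin":0},
])

```text
time: 6.65
ee_pos: [0.5376, -0.2896, 0.1225]
eef_rot: [0.024, 1.0, 0.0, 0.0]
ft_force: [-0.1, 0.9, -1.2]
width: 0.0007
grip_force: 0.0
```

Emit:
carry_out([
  {"hand":0,"dp":[-0.004,0,0],"spin":0},
  {"hand":0,"dp":[-0.008,0,0],"spin":0},
  {"hand":0,"dp":[-0.008,0,0],"spin":0},
])

```text
time: 6.95
ee_pos: [0.5391, -0.2897, 0.1224]
eef_rot: [0.025, 1.0, 0.0, -0.0]
ft_force: [-4.1, 1.0, 2.8]
width: 0.0005
grip_force: 1.7
```

Emit:
carry_out([
  {"hand":0,"dp":[-0.004,0,0],"spin":0},
  {"hand":0,"dp":[-0.004,0,0],"spin":0},
])

```text
time: 7.15
ee_pos: [0.5393, -0.2898, 0.1224]
eef_rot: [0.025, 1.0, 0.0, -0.001]
ft_force: [-8.3, 2.2, 5.0]
width: 0.0005
grip_force: 4.1
```

Emit:
carry_out([
  {"hand":0,"dp":[0.02,0,0],"spin":0},
  {"hand":0,"dp":[0.1,0,0],"spin":0},
  {"hand":0,"dp":[0.28,0,0],"spin":0},
  {"hand":0,"dp":[0.45,0,-0.1],"spin":0},
  {"hand":0,"dp":[0.45,0,-0.3],"spin":0},
  {"hand":0,"dp":[0.45,0,-0.3],"spin":0},
])

```text
time: 7.75
ee_pos: [0.4293, -0.2857, 0.2026]
eef_rot: [0.025, 1.0, -0.0, 0.004]
ft_force: [1.2, 0.5, 0.8]
width: 0.0004
grip_force: 0.0
```

```bash
python3 - <<'E'
from h import *
print(tool()[0]["ee_pos"])
t=camera("top")[115:365,110:530,::-1]; s=camera("side")[150:350,290:520,::-1]
cv2.imwrite("pics/t3.png",cv2.resize(t,None,fx=1.9,fy=1.9,interpolation=2)); cv2.imwrite("pics/s3.png",cv2.resize(s,None,fx=3,fy=3,interpolation=2))
E
```

```text
[ 0.42934183 -0.28572264  0.20260529]
```

View pics/t3.png

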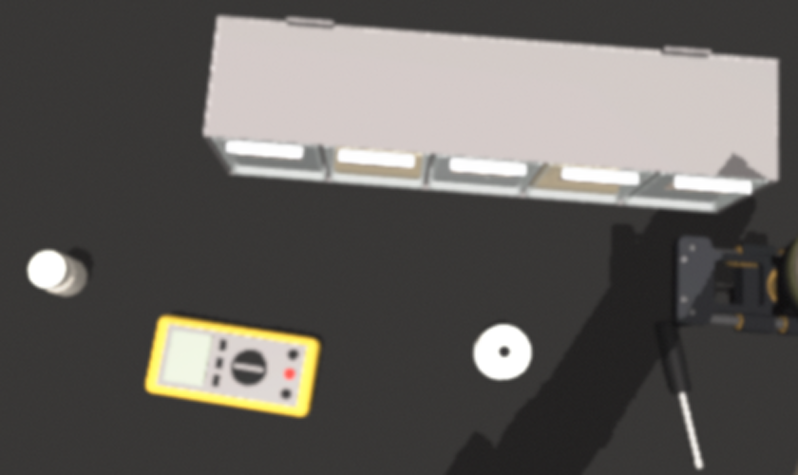

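View pics/s3.png

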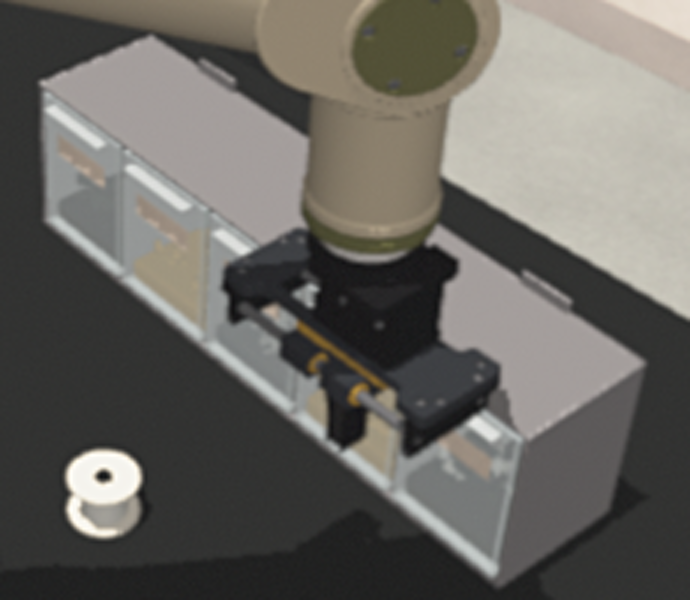

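All five lips now lie on one line: (264,149), (376,158), (488,167), (600,175) and (712,184). The things on the bench have not moved and the arm is clear.

```bash
python3 -c "
from bench import *
print(close_job())"
```

```text
the job is handed in; nothing more can be done
None
```

Both tipped bins, the middle one and the rightmost one, are pushed fully shut and flush with the others; the bystanders are where they were, and the job is handed in.

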